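# Hang the pin cup on the swing-out peg

## Robot

A 7-joint arm with a two-finger parallel gripper is mounted at the origin on the work surface. World frame = base frame: x ahead of the robot, y to its left, z up, the work surface at z = 0. Lengths are in m, angles in rad, forces in N, time in s.
With the tool pointing down it reaches from about 0.4 to 0.875 m from the base axis. Payload 19.3 kg.
Tool frame: the origin (TCP) lies at the centre of the arm's flange, where the gripper is bolted on; the fingertips stand 173 mm ahead of it and the grasp point (between the pads) lies 155 mm ahead of it; z points along the fingers, y is the line along which they close (so a half turn about z gives the same grasp; the last joint's range is limited). The gripper opens to 85 mm and grips with 20 to 120 N. Pads are 22 mm wide; open, the fingers measure 114 mm over their backs; the gripper's body (76 mm by 85 mm) begins 54 mm behind the grasp point. The pads swing forward as they close: fully open they stand 13 mm farther back than shut.
Start: joints at [1.234, 0.521, -0.036, 1.599, 0.021, 1.021, -0.113], TCP at [0.165, -0.603, 0.405] pointing down, gripper open.
Joint ranges: [-2.91, 2.91], [-0.3, 2.13], [-1.5, 1.42], [0.17, 2.43], [-1.26, 4.41], [0.16, 1.93], [-2.52, 2.52]. Speed limits (rad/s): [1.89, 1.89, 2.39, 2.39, 3.01, 3.01, 3.01].

## Interface

Orientations are given as [roll, pitch, yaw] about the fixed x, y, z axes, in that order (R = Rz(yaw) Ry(pitch) Rx(roll)).
In Python, from workcell import bot, imaging, job gives the robot as it stands.
- The arm moves only by the tool carry_out, never from a script. Its argument "targets" is a list of rows, each a list of 3 entries, a list of its own where there are three numbers: the shift along the tool's x, y, z in units of 0.25 m (1.0 is 0.25 m), then the turn, a rotation vector about the tool's x, y, z in units of 180 degrees (1.0 is 180 degrees), then the opening, from 0 (shut) to 1 (fully open). In form: [[[tx, ty, tz], [wx, wy, wz], jaw], ...]. A call has 1 to 8 rows; each row shifts and turns the commanded pose from where the row before left it, along the tool's axes as they then stand; what a row does not reach is not made up. A row lasts 1/8 s, in which the tool goes at most 62.5 mm and 10.7 degrees, less where a joint would pass 70% of its speed; a pose out of reach is approached as far as the arm can. A call with a number of a shift or a turn outside -1 to 1 is refused whole. A call with a gripper value outside its range is refused whole. The fingers move at their own pace and stop on an object; "force" is the grip in N (left out, the last holds). Time passes only in rows, so rows that do not move let the fingers close. It gives the time, the measured TCP pose, the force and the opening at its end, in the units of the state.
- bot.observe(): the state, without advancing time (a new reading comes with each control period).
- imaging.grab_frame(name): name is "scene" or "top" or "wrist"; returns a dict with "pixels" (480x640x3 uint8, red, green, blue), "mtx" (3x3 intrinsics, pixels), "cam_to_world" (4x4, takes a point from camera to world coordinates); the wrist camera has in their place "mount" (4x4, takes a point from camera to tool coordinates, whose origin is the TCP and whose axes are the flange's). Camera axes: x right, y down, z forward; pixel columns grow to the right and rows downward; lengths in m; the calibration is good to about 2 mm. A picture is of the moment at which its call begins: read the wrist's pose just before it. There is no depth.
- job.job_done(): hands the job in, once; it reports no verdict.
The state is a dict: "clock": time; "qpos": joint angles; "qd": joint speeds; "joint_efforts": joint torques, N m; "position": TCP position; "tool_rot": TCP orientation; "force": force on the tool from outside, world axes, zero at the start; "moment": the same for the moment, N m; "grip_width": finger opening in m.
Only numpy, scipy, OpenCV 4.12 (cv2) and the standard library are available. Lean on these libraries where they do the work, as an engineer would, in place of code of your own. Each camera call takes 0.05 s, during which the arm holds its last target. There are 200 camera calls.

## Task

Swing the folded steel peg arm on the instrument board out until it rests against its stop, without forcing it (no more than 25 N). Then hang the steel pin cup on the peg by its grey clip block, pressing the block straight down with about 15 N (never more than 30 N) past the peg's sprung cheeks until it sits fully home on the shoulder, and let go with the arm still fully out. Leave the other things on the bench where they are.

Things in the scene. Friction and masses are not known exactly. Their poses are not given: they have to be found in the camera images.
- board: Upright wooden instrument board standing fixed on the bench, 300 wide (its y), 18 thick (its x), 200 high, with a 90 deep foot that is mostly behind it. Origin: centre of its underside. Its front looks along its own -x. The steel peg arm is hinged on the front near the top, towards its +y end.
- swing_peg (a joint): Turn of the peg arm about its upright hinge: 0 = folded flat along the board (pointing to the board's -y), growing to 1.571 rad at the rigid stop, where it stands square out from the board's front. Seen from above it opens clockwise. Stiff friction hinge: about 2 N at the peg turns it and it stays where it is left, so a sideways push of the cup can fold it back.
- bracket (a joint): Elastic twist (rad) of the small steel bracket that carries the hinge, about the hinge axis, positive in the arm's opening sense; 0 at rest and very stiff (150 N m per rad): it only gives when the arm is forced against its stop (10 N at the peg twists it 0.007 rad).
- peg_hinge (a point): Point on the hinge axis, level with the top of the peg's shoulder; 31 mm before the board's front face. Turns with the arm: its -y axis points along the arm to the peg, z up.
- peg_seat (a point): Centre of the top of the round shoulder (30 mm across, 18 high, its top 165 mm above the bench) at the end of the arm, 100 mm from the hinge axis; the upright peg rises from it. The arm (14 mm wide, below the shoulder's top) runs from here to the hinge along this point's +y; z up. When folded the peg's axis stands 31 mm before the board's face.
- block (a point): Centre (half-way up) of the pin cup's grey clip block, the thing to grasp: 30 x 30 mm, 40 mm tall, upright. Axes: +x points to the cup (its axis 55 mm away), y across (grasp the two faces across y), z up. On the peg the cup may point to any side that keeps it clear of the arm and the board.
- block_foot (a point): Centre of the block's underside, 20 mm below block, same axes: lower mouth of the upright 13 mm bore that goes right through the block, widened to 19 mm from 5 to 17 mm above here, where the peg's cheeks spring out when it is home. The mouth passes the cheeks at about 5 to 10 N; then the block sits rigidly on the shoulder.
- cup_middle (a point): Middle of the open steel pin cup, 64 mm across and 60 mm high, half-way up; it stands on the bench. Its rim is 25 mm below the block's top, and the block's underside is 45 mm above the cup's underside. Cup and block weigh about 0.17 kg (varies). A plain steel cup of the same size without a block stands near and stays.
- peg_tip (a point): Domed tip of the upright round steel peg, 10 mm in diameter, 38 mm above peg_seat. Two sprung steel cheeks bulge from the peg's sides (along this point's x) to 16 mm across at 10.5 mm above the shoulder; above 17 mm the peg is plain and can be pinched from above to swing the arm. z up.
- plain_cup: Bystander: plain open steel cup, 64 mm across, 60 high, no block. Origin at the centre of its underside.
- jar: Bystander: lidded glass jar, 64 mm across, 85 high. Origin at the centre of its underside.
- wash_pot: Bystander: white plastic pot with a narrow neck, 68 mm across, 100 high. Origin at the centre of its underside.
- ruler: Bystander: flat plastic ruler 200 x 28 x 4 mm. Origin at the centre of its underside.
- scissors: Bystander: steel scissors lying flat, about 165 x 66 x 7 mm. Origin near the middle of its length.
- pen: Bystander: red pen, 140 mm long. Origin at the middle of its underside.

How it is judged:
On the way, in this order (a step that is already met when the one before it is completed fails the run):
1. the peg arm is swung fully out to its stop (joint above 1.50 of 1.571 rad) (value of joint swing_peg above 1.5 rad), for 0.2 s.
2. the clip block is pressed home on the shoulder (within 2.5 mm) with more than 10 N for 0.15 s (z of block_foot in the frame of peg_seat below 0.0025 m and horizontal distance between block_foot and peg_seat below 0.005 m and contact force between pin_cup and peg_shoulder above 10 N), for 0.15 s.
At the end, for the whole second after the job is handed in: the peg arm is still fully out (joint above 1.45 rad), the clip block sits on the peg with its underside within 3 mm of the shoulder and within 5 mm of the peg's axis, upright within 0.17 rad (10 degrees), at rest (value of joint swing_peg above 1.45 rad and z of block_foot in the frame of peg_seat between -0.003 and 0.003 m and horizontal distance between block_foot and peg_seat below 0.005 m and angle between block's own z axis and vertical below 0.17 rad and linear speed of pin_cup below 0.02 m/s); the robot touches nothing.
It fails at once if the clip block or cup presses on the peg's shoulder, post or tip with more than 30 N (contact force between pin_cup and peg_shoulder above 30 N or contact force between pin_cup and peg_post above 30 N or contact force between pin_cup and peg_dome above 30 N).
It fails at once if the hinge bracket is strained by more than 0.017 rad either way (about 25 N sideways at the peg when it is against a stop) (value of joint bracket above 0.017 rad or value of joint bracket below -0.017 rad).
It fails at once if the pin cup is tipped by more than 0.6 rad (angle between cup_middle's own z axis and vertical above 0.6 rad).
It fails at once if a bystander is moved by more than 15 mm (distance of any of plain_cup, jar, wash_pot, ruler, scissors, pen from where it was at the start of the episode above 0.015 m).
It also fails if it takes over 72 s, if anything falls off the work surface, if the arm or the gripper's body presses on something with over 40 N, if the wrist force passes 120 N, or if a joint passes its speed limit or range.

## Working session

There is one attempt and no reset: what is moved stays moved. The work goes in short steps, Python scripts to look and compute and a tool call to move; the robot and the scene stay as the last step left them, time stands still between calls to the robot, and variables do not carry over. Pictures are saved under pics/ and viewed, on a budget of 10 in all, crops included, one or two more only if the job needs it, and the job is handed in when it is done.

Besides the shell and the picture viewer there is one more tool, called as a command line: name --argument value ..., lists and objects as JSON in quotes. carry_out: Moves the arm, as the interface text tells. Its arguments: {"type":"object","properties":{"targets":{"type":"array"},"force":{"type":"number"}},"required":["targets"]}

```bash
mkdir -p pics; ls; cat > h.py <<'E'
import numpy as np, cv2
from workcell import bot, imaging, job
from scipy.spatial.transform import Rotation as R
def save(f,n): cv2.imwrite('pics/'+n,cv2.cvtColor(f['pixels'],cv2.COLOR_RGB2BGR))
def T(): 
    s=bot.observe(); M=np.eye(4); M[:3,3]=s['position']; M[:3,:3]=R.from_euler('xyz',s['tool_rot']).as_matrix(); return M
def ray(f,C,u,v):
    d=C[:3,:3]@np.linalg.inv(f['mtx'])@[u,v,1]; return C[:3,3],d
def onz(f,C,u,v,z):
    o,d=ray(f,C,u,v); return o+d*(z-o[2])/d[2]
def tri(rs):
    A=0;b=0
    for o,d in rs:
        d=d/np.linalg.norm(d);P=np.eye(3)-np.outer(d,d);A=A+P;b=b+P@o
    p=np.linalg.solve(A,b); return p,[np.linalg.norm(np.cross(p-o,d/np.linalg.norm(d))) for o,d in rs]
def proj(f,C,p):
    q=np.linalg.inv(C)@np.r_[p,1]; q=f['mtx']@q[:3]; return q[:2]/q[2]
def units(p,yaw_t=None):
    M=T(); d=M[:3,:3].T@(np.asarray(p)-M[:3,3]); return d/0.25
E
python3 - <<'E'
from h import *
import pickle
F={}
for n in ['top','scene']:
    f=imaging.grab_frame(n); F[n]=f; save(f,n+'0.png'); print(n,f['mtx'].round(1).tolist(),f['cam_to_world'].round(3).tolist())
pickle.dump(F,open('F.pkl','wb')); print(bot.observe())
E
```

```text
pics
top [[595.0, 0.0, 327.9], [0.0, 595.0, 234.0], [0.0, 0.0, 1.0]] [[0.026, -0.987, 0.161, 0.386], [-1.0, -0.024, 0.017, 0.001], [-0.013, -0.161, -0.987, 1.348], [0.0, 0.0, 0.0, 1.0]]
scene [[440.3, 0.0, 328.6], [0.0, 440.3, 240.5], [0.0, 0.0, 1.0]] [[0.851, 0.418, -0.317, 0.858], [0.525, -0.686, 0.504, -0.382], [-0.007, -0.595, -0.804, 0.76], [0.0, 0.0, 0.0, 1.0]]
{'clock': 0.1, 'qpos': array([ 1.23379366,  0.52196159, -0.03632757,  1.59992327,  0.02121736,
        1.02108614, -0.1127735 ]), 'qd': array([ 0.00051773, -0.00116427, -0.00035514, -0.00358114,  0.00024066,
        0.00106507,  0.00087151]), 'joint_efforts': array([ 1.57801420e-03, -9.28502870e+01,  1.98305547e+00, -3.70538378e+01,
        1.80773763e-02,  5.39774963e-03,  7.67137658e-05]), 'position': array([ 0.16472859, -0.60278353,  0.40418865]), 'tool_rot': array([-3.14060323e+00,  8.27572410e-05,  2.66826930e-01]), 'force': array([-0.2202405 , -0.04299715,  0.04826884]), 'moment': array([0.01236232, 0.00164915, 0.01298999]), 'grip_width': 0.08527746006331359}
```

View pics/top0.png

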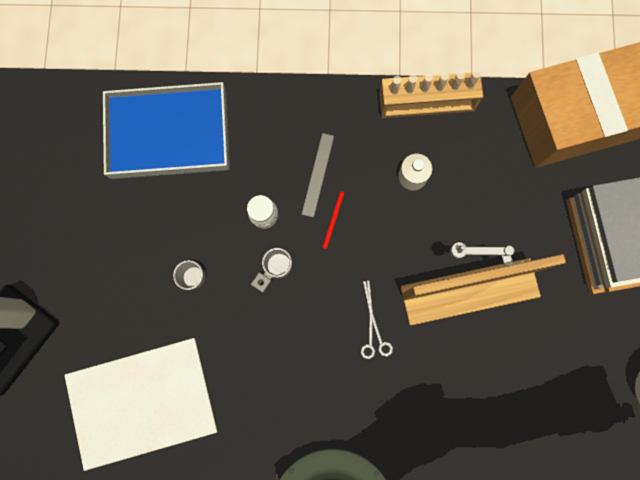

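View pics/scene0.png

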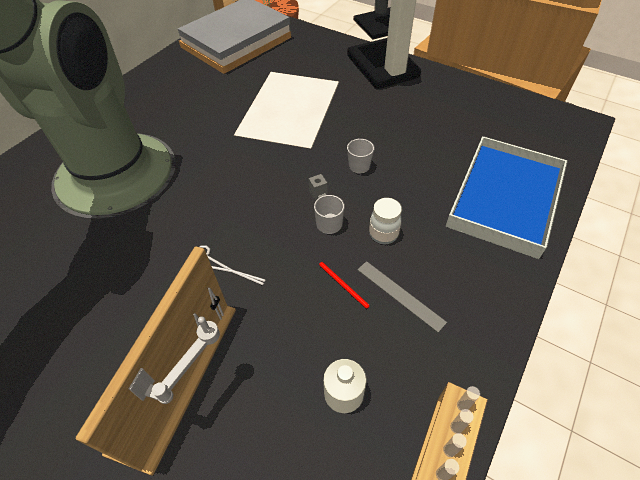

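The top view shows the peg end at about (459,249), the hinge at about (509,251), and the block at (261,282) with its cup at (277,262). The board's front looks along world +x. I'll enlarge those areas in a single composite.

```bash
python3 - <<'E'
from h import *
import pickle
F=pickle.load(open('F.pkl','rb'))
t,s=[F[n]['pixels'][:,:,::-1] for n in('top','scene')]
c=lambda im,x,y,w,h,k:cv2.resize(im[y:y+h,x:x+w],None,fx=k,fy=k,interpolation=cv2.INTER_CUBIC)
a=np.hstack([c(t,430,225,100,75,4),c(t,240,240,100,75,4)])
b=np.hstack([c(s,120,300,133,100,3)[:300,:399],c(s,290,165,133,100,3)[:300,:399]])
b=np.pad(b,((0,0),(0,2),(0,0)))
cv2.imwrite('pics/c1.png',np.vstack([a,b]))
f=F['top'];C=f['cam_to_world'];g=F['scene'];D=g['cam_to_world']
print('peg',onz(f,C,459,249,.165),'hinge',onz(f,C,509,251,.165),'block',onz(f,C,261,282,.085),'cup',onz(f,C,277,262,.06))
E
```

```text
peg [ 0.55481387 -0.24164186  0.165     ] hinge [ 0.55323795 -0.34117354  0.165     ] block [0.48502912 0.16223162 0.085     ] cup [0.5314231  0.13245385 0.06      ]
```

View pics/c1.png

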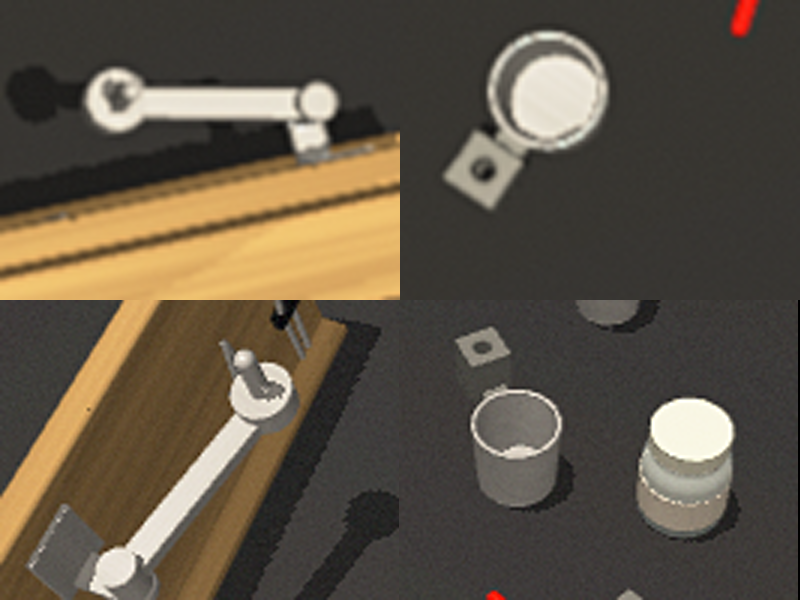

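The board is yawed about 12°, so the outward direction is about (0.98, 0.21). The arm is slightly open, about 0.2 rad. I'll move above the peg.

carry_out --targets '[[[0.22,-0.11,-0.03],[0,0,0],1],[[0.22,-0.11,-0.03],[0,0,0],1],[[0.22,-0.11,-0.03],[0,0,0],1],[[0.22,-0.11,-0.03],[0,0,0],1],[[0.22,-0.11,-0.03],[0,0,0],1],[[0.22,-0.11,-0.03],[0,0,0],1],[[0.2,-0.11,0],[0,0,0],1],[[0,0,0],[0,0,0],1]]'

```text
clock: 1.1
position: [0.4835, -0.3132, 0.4493]
tool_rot: [-3.14, -0.001, 0.273]
force: [-0.2, -0.4, -0.3]
grip_width: 0.0852
```

```bash
python3 - <<'E'
from h import *
import pickle
M=T();f=imaging.grab_frame('wrist');save(f,'w1.png');pickle.dump((M,f),open('w1.pkl','wb'))
print(M.round(4).tolist(),f['mtx'].tolist(),f['mount'].round(4).tolist()); print(bot.observe()['qpos'].round(2),proj(f,M@f['mount'],[.555,-.242,.203]))
E
```

```text
[[0.9629, 0.2699, 0.0006, 0.4835], [0.2699, -0.9629, 0.0017, -0.3132], [0.001, -0.0015, -1.0, 0.4493], [0.0, 0.0, 0.0, 1.0]] [[395.6048412396051, 0.0, 320.58841092025796], [0.0, 395.6048412396051, 245.92088051281866], [0.0, 0.0, 1.0]] [[-0.0001, -0.9611, -0.2764, 0.0713], [1.0, -0.0003, 0.0008, -0.0], [-0.0008, -0.2764, 0.9611, 0.0305], [0.0, 0.0, 0.0, 1.0]]
[ 0.59  0.4  -0.15  1.68  0.07  1.07 -0.88] [224.90158638  98.55517801]
```

View pics/w1.png

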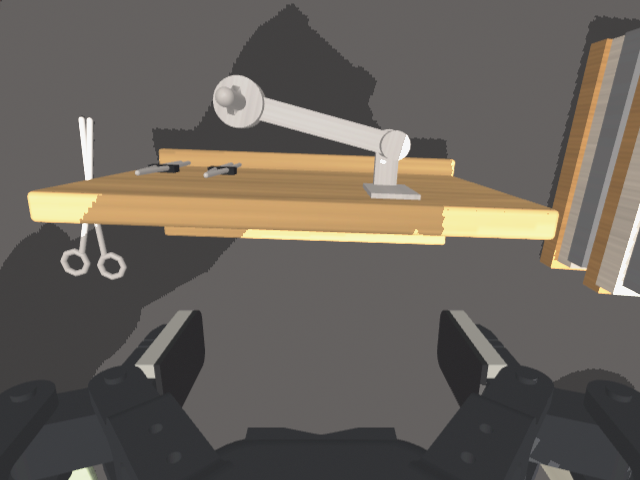

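The wrist view shows the peg tip at (225,97), the shoulder at (239,102), the hinge top at (397,145), and the board's upper rear edge from (34,219) to (551,238). The predicted tip was (225,98.5), so they agree.

```bash
python3 - <<'E'
from h import *
import pickle
M,f=pickle.load(open('w1.pkl','rb'));C=M@f['mount']
tip=onz(f,C,225,96.5,.203);sh=onz(f,C,239,101.5,.165)
F=pickle.load(open('F.pkl','rb'));t=F['top'];Ct=t['cam_to_world']
hin,e=tri([ray(f,C,397,145),ray(t,Ct,509.5,250.3)])
a=onz(f,C,34,219,.2);b=onz(f,C,551,238,.2)
print(tip,sh,onz(t,Ct,458.75,249.75,.165),'hinge',hin,e,np.linalg.norm(tip[:2]-hin[:2]))
d=b-a; print('edge',a,b,np.linalg.norm(d)); n=np.array([-d[1],d[0]])/np.linalg.norm(d); print('out',n,np.arctan2(n[1],n[0]), 'pegout',hin[:2]+.1*n,'hinge-board',n@(hin[:2]-a[:2]))
th=np.arctan2(*(tip-hin)[[1,0]]);print('swing',np.pi/2+np.arctan2(n[1],n[0])-th)
print(units(np.r_[tip[:2],.36]))
E
```

```text
[ 0.55598425 -0.24184504  0.203     ] [ 0.55616569 -0.24140878  0.165     ] [ 0.55328691 -0.24112973  0.165     ] hinge [ 0.55723364 -0.34484448  0.15250206] [np.float64(0.0012438227930533592), np.float64(0.0012438227930534583)] 0.1030070202342645
edge [ 0.46323608 -0.15059274  0.2       ] [ 0.53182853 -0.43633233  0.2       ] 0.29385717049100796
out [0.97237576 0.23342105] 0.23559444272215535 pegout [ 0.65447122 -0.32150238] hinge-board 0.04605850681705835
swing 0.2234649300384881
[ 0.36483563 -0.20402278  0.35724884]
```

carry_out --targets '[[[0.18,-0.1,0],[0,0,0],0.5],[[0.18,-0.1,0],[0,0,0],0.5],[[0.0,0,0.15],[0,0,0],0.5],[[0.0,0,0.15],[0,0,0],0.5],[[0,0,0],[0,0,0],0.5],[[0,0,0],[0,0,0],0.5]]' --force 25

```text
clock: 1.9
position: [0.5542, -0.2459, 0.3761]
tool_rot: [3.141, -0.001, 0.266]
force: [0.7, -0.3, 0.5]
grip_width: 0.0428
```

```bash
python3 - <<'E'
from h import *
print(units([.5555,-.242,.359]),bot.observe()['grip_width'])
E
```

```text
[ 0.00902956 -0.01365599  0.06822477] 0.04280678491776202
```

carry_out --targets '[[[0.01,-0.013,0.034],[0,0,0],0.5],[[0,0,0.034],[0,0,0],0.5],[[0,0,0],[0,0,0],0],[[0,0,0],[0,0,0],0],[[0,0,0],[0,0,0],0],[[0,0,0],[0,0,0],0]]' --force 25

```text
clock: 2.65
position: [0.5558, -0.2407, 0.3578]
tool_rot: [-3.141, -0.0, 0.267]
force: [-1.0, 5.2, 1.2]
grip_width: 0.0087
```

```bash
cat >> h.py <<'E'
H=np.array([.556,-.342])
def arc(a0,a1,n,r=.1):
    M=T();a=np.linspace(a0,a1,n+1);P=np.c_[r*np.cos(a),r*np.sin(a),0*a]
    print((np.diff(P,axis=0)@M[:3,:3]/.25).round(3).tolist())
E
python3 - <<'E'
from h import *
arc(1.571,.97,6); arc(.97,.37,6)
E
```

```text
[[0.038, 0.012, -0.0], [0.037, 0.016, -0.0], [0.035, 0.02, -0.0], [0.033, 0.023, -0.0], [0.03, 0.026, -0.0], [0.027, 0.029, -0.0]]
[[0.024, 0.032, -0.0], [0.021, 0.034, -0.0], [0.017, 0.036, -0.0], [0.014, 0.038, -0.0], [0.01, 0.039, -0.0], [0.006, 0.04, -0.0]]
```

carry_out --targets '[[[0.038,0.012,0],[0,0,0],0],[[0.037,0.016,0],[0,0,0],0],[[0.035,0.02,0],[0,0,0],0],[[0.033,0.023,0],[0,0,0],0],[[0.03,0.026,0],[0,0,0],0],[[0.027,0.029,0],[0,0,0],0],[[0,0,0],[0,0,0],0]]'

```text
clock: 3.52
position: [0.6138, -0.2568, 0.358]
tool_rot: [-3.14, -0.003, 0.268]
force: [7.3, 10.2, 0.3]
grip_width: 0.0087
```

carry_out --targets '[[[0.006,-0.005,0],[0,0,0],0],[[0.024,0.032,0],[0,0,0],0],[[0.021,0.034,0],[0,0,0],0],[[0.017,0.036,0],[0,0,0],0],[[0.014,0.038,0],[0,0,0],0],[[0,0,0],[0,0,0],0]]'

```text
clock: 4.28
position: [0.6423, -0.2852, 0.3581]
tool_rot: [3.142, -0.003, 0.267]
force: [9.8, 3.1, 0.5]
grip_width: 0.0087
```

carry_out --targets '[[[0.016,0.038,0],[0,0,0],0],[[0.008,0.03,0],[0,0,0],0],[[0.004,0.02,0],[0,0,0],0],[[0,0,0],[0,0,0],0]]'

```text
clock: 4.78
position: [0.6536, -0.3055, 0.3578]
tool_rot: [3.141, -0.0, 0.266]
force: [2.9, 0.7, 1.7]
grip_width: 0.0084
```

carry_out --targets '[[[0.001,0.014,0],[0,0,0],0],[[0,0.014,0],[0,0,0],0],[[0,0,0],[0,0,0],0]]'

```text
clock: 5.15
position: [0.6558, -0.3118, 0.3578]
tool_rot: [3.141, -0.001, 0.267]
force: [3.5, 2.5, 0.6]
grip_width: 0.0088
```

carry_out --targets '[[[0,0.008,0],[0,0,0],0],[[0,0.008,0],[0,0,0],0],[[0,0,0],[0,0,0],0]]'

```text
clock: 5.52
position: [0.6567, -0.3158, 0.3578]
tool_rot: [3.141, -0.0, 0.267]
force: [3.3, 2.0, 1.2]
grip_width: 0.0084
```

carry_out --targets '[[[0,0.006,0],[0,0,0],0],[[0,0.006,0],[0,0,0],0],[[0,0,0],[0,0,0],0]]'

```text
clock: 5.9
position: [0.6574, -0.3176, 0.3575]
tool_rot: [-3.14, 0.001, 0.267]
force: [-0.1, 8.9, 3.5]
grip_width: 0.0084
```

carry_out --targets '[[[0,0.004,0],[0,0,0],0],[[0,0,0],[0,0,0],0],[[0,0,0],[0,0,0],0]]'

```text
clock: 6.28
position: [0.6577, -0.3181, 0.3574]
tool_rot: [-3.139, 0.001, 0.268]
force: [-1.7, 11.1, 2.9]
grip_width: 0.0087
```

carry_out --targets '[[[0,-0.006,0],[0,0,0],0],[[0,0,0],[0,0,0],0],[[0,0,0],[0,0,0],0]]'

```text
clock: 6.65
position: [0.6573, -0.3173, 0.3576]
tool_rot: [-3.14, 0.0, 0.267]
force: [0.9, 7.6, 3.5]
grip_width: 0.0081
```

carry_out --targets '[[[0,0,0],[0,0,0],0.5],[[0,0,0],[0,0,0],0.5],[[0,0,0],[0,0,0],0.5],[[0,0,-0.1],[0,0,0],0.5],[[0,0,-0.2],[0,0,0],1],[[0,0,-0.1],[0,0,0],1],[[0,0,0],[0,0,0],1],[[0,0,0],[0,0,0],1]]'

```text
clock: 7.65
position: [0.6572, -0.318, 0.4569]
tool_rot: [-3.141, 0.001, 0.267]
force: [0.5, -1.1, -0.1]
grip_width: 0.0855
```

```bash
python3 - <<'E'
from h import *
import pickle
M=T();f=imaging.grab_frame('wrist');C=M@f['mount'];t=imaging.grab_frame('top');pickle.dump((M,f,t),open('w2.pkl','wb'))
a=proj(f,C,[.657,-.317,.203]);b=proj(t,t['cam_to_world'],[.657,-.317,.165]);print(a,b,M[:3,3])
cr=lambda im,p,w,h,k:(cv2.resize(im[int(p[1])-h:int(p[1])+h,int(p[0])-w:int(p[0])+w,::-1],None,fx=k,fy=k,interpolation=cv2.INTER_CUBIC),[int(p[0])-w,int(p[1])-h])
A,o1=cr(f['pixels'],a,80,120,2.5);B,o2=cr(t['pixels'],b,40,60,5);print(o1,o2)
cv2.imwrite('pics/c2.png',np.hstack([A,B]))
E
```

```text
[318.77162734 256.79230105] [495.86089027 199.94553439] [ 0.65715771 -0.31804249  0.45686715]
[238, 136] [455, 139]
```

View pics/c2.png

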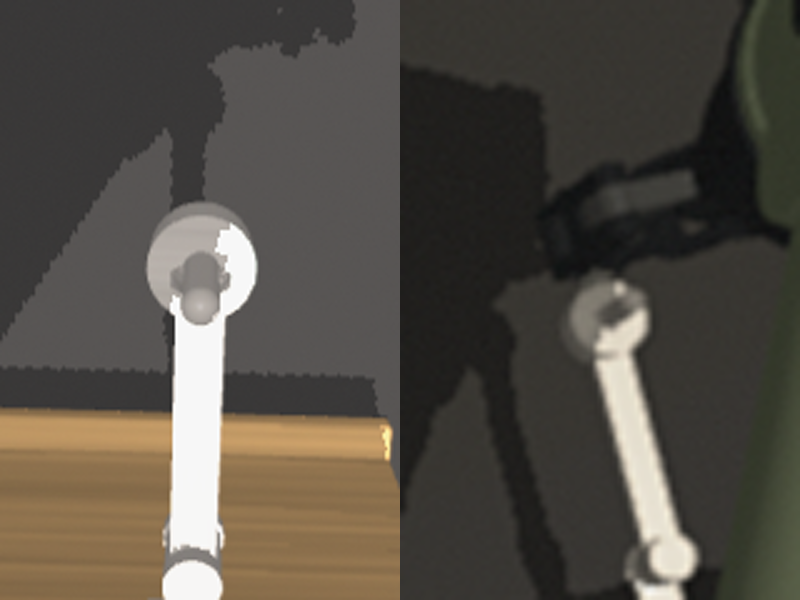

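The arm stands square out from the board. In wrist pixels the peg dome is at about (318.5,258) and the shoulder centre at (318.8,242.2). In the top image the shoulder is near (497,203).

```bash
python3 - <<'E'
from h import *
import pickle
M,f,t=pickle.load(open('w2.pkl','rb'));C=M@f['mount']
print('tip',onz(f,C,318.5,257.5,.201),'sh',onz(f,C,318.8,242.2,.165),'top sh',onz(t,t['cam_to_world'],455+(615)/5-80,139+319/5,.165))
F=pickle.load(open('F.pkl','rb'));t=F['top'];c=t['cam_to_world']
b=onz(t,c,261,282.25,.085);cup=onz(t,c,276.75,262.75,.06);print(b,cup,np.linalg.norm((b-cup)[:2]),np.arctan2(*(cup-b)[[1,0]]))
print(units([b[0],b[1],.457]))
E
```

```text
tip [ 0.655912   -0.31711887  0.201     ] sh [ 0.65540973 -0.31729103  0.165     ] top sh [ 0.65118696 -0.32120223  0.165     ]
[0.48449806 0.16220793 0.085     ] [0.52976759 0.13293291 0.06      ] 0.05391064371403853 -0.5740396190885535
[-1.60106100e-01 -2.03508639e+00  2.61461503e-04]
```

carry_out --targets '[[[-0.02,-0.24,0],[0,0,0],1],[[-0.02,-0.24,0],[0,0,0],1],[[-0.02,-0.24,0],[0,0,0],1],[[-0.02,-0.24,0],[0,0,0],1],[[-0.02,-0.24,0],[0,0,0],1],[[-0.02,-0.24,0],[0,0,0],1],[[-0.02,-0.24,0],[0,0,0],1],[[-0.02,-0.24,0],[0,0,0],1]]'

```text
clock: 8.75
position: [0.4912, 0.1361, 0.4573]
tool_rot: [3.142, 0.0, 0.267]
force: [1.8, -0.4, -0.2]
grip_width: 0.085
```

carry_out --targets '[[[0,0,0],[0,0,0.055],1],[[0,0,0],[0,0,0.055],1],[[0,0,0],[0,0,0.055],1],[[0,0,0],[0,0,0.055],1],[[0,0,0],[0,0,0.048],1],[[0,0,0],[0,0,0],1]]'

```text
clock: 9.5
position: [0.4919, 0.1353, 0.4572]
tool_rot: [3.14, -0.0, -0.566]
force: [0.2, 0.9, 0.1]
grip_width: 0.0855
```

```bash
python3 - <<'E'
from h import *
print(units([.4845,.162,.32]),bot.observe()['tool_rot'],bot.observe()['qpos'].round(2))
E
```

```text
[-0.08259314 -0.07510659  0.54868239] [ 3.14007716e+00 -2.24320439e-04 -5.65984108e-01] [-0.4   0.28  0.02  1.83 -0.01  1.03 -2.52]
```

Joint 7 sits at its limit here, so I'll use the equivalent half-turned grasp.

carry_out --targets '[[[0,0,0],[0,0,-0.0555],1],[[0,0,0],[0,0,-0.0555],1],[[0,0,0],[0,0,-0.0555],1],[[0,0,0],[0,0,-0.0555],1],[[0,0,0],[0,0,-0.0555],1],[[0,0,0],[0,0,-0.0555],1],[[0,0,0],[0,0,-0.0555],1],[[0,0,0],[0,0,-0.0555],1]]'

```text
clock: 10.5
position: [0.4921, 0.1347, 0.4574]
tool_rot: [-3.141, 0.0, 0.835]
force: [0.0, -0.0, -0.5]
grip_width: 0.0853
```

carry_out --targets '[[[0,0,0],[0,0,-0.0555],1],[[0,0,0],[0,0,-0.0555],1],[[0,0,0],[0,0,-0.0555],1],[[0,0,0],[0,0,-0.0555],1],[[0,0,0],[0,0,-0.0555],1],[[0,0,0],[0,0,-0.0555],1],[[0,0,0],[0,0,-0.0555],1],[[0,0,0],[0,0,-0.0555],1]]'

```text
clock: 11.5
position: [0.492, 0.1346, 0.4576]
tool_rot: [3.141, -0.0, 2.23]
force: [0.6, 0.3, -0.1]
grip_width: 0.0855
```

carry_out --targets '[[[0,0,0],[0,0,-0.0555],1],[[0,0,0],[0,0,-0.0555],1],[[0,0,0],[0,0,0],1]]'

```text
clock: 11.88
position: [0.4922, 0.1343, 0.4576]
tool_rot: [3.141, -0.0, 2.571]
force: [-0.4, 0.4, -0.0]
grip_width: 0.0855
```

```bash
python3 - <<'E'
from h import *
print(units([.4845,.162,.32]),bot.observe()['tool_rot'],bot.observe()['qpos'].round(2))
E
```

```text
[0.08530454 0.07627422 0.55052833] [ 3.14118561e+00 -4.97518520e-04  2.57102702e+00] [ 0.05  0.32 -0.55  1.81  0.19  1.06  0.43]
```

carry_out --targets '[[[0.085,0.076,0.1],[0,0,0],1],[[0,0,0.13],[0,0,0],1],[[0,0,0],[0,0,0],1],[[0,0,0],[0,0,0],1]]'

```text
clock: 12.38
position: [0.4849, 0.1619, 0.4011]
tool_rot: [3.141, 0.0, 2.569]
force: [1.1, -0.3, 0.5]
grip_width: 0.085
```

```bash
python3 - <<'E'
from h import *
import pickle
M=T();f=imaging.grab_frame('wrist');save(f,'w3.png');C=M@f['mount'];pickle.dump((M,f),open('w3.pkl','wb'))
print(M[:3,3],bot.observe()['tool_rot'],proj(f,C,[.4845,.162,.085]))
E
```

```text
[0.48490363 0.16193732 0.40113224] [3.14060870e+00 7.43020805e-04 2.56863169e+00] [319.18940091 228.63059436]
```

View pics/w3.png

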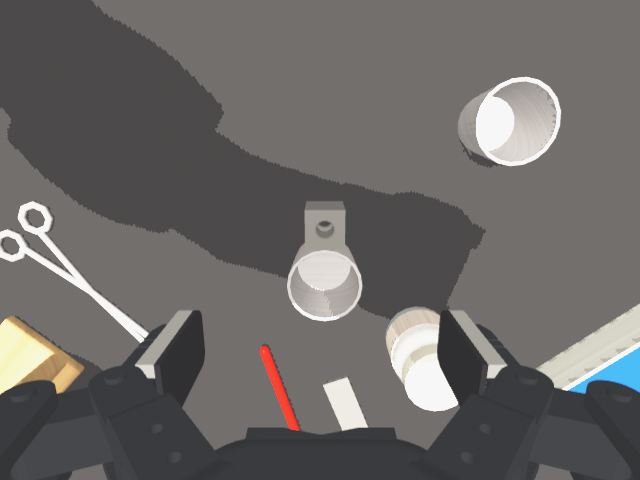

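The bore is at (324.5,228.5), with the cup straight below it in the image at (324.5,284), so the yaw is right. It needs a small y shift.

```bash
python3 - <<'E'
from h import *
import pickle
M,f=pickle.load(open('w3.pkl','rb'));C=M@f['mount']
b=onz(f,C,324.5,228.7,.085);c=onz(f,C,324.5,285,.06);print(b,c,np.linalg.norm((b-c)[:2]),np.arctan2(*(c-b)[[1,0]]))
print(units([b[0],b[1],.070+.155]))
E
```

```text
[0.48668098 0.1652816  0.085     ] [0.53283181 0.13594461 0.06      ] 0.05468599463715899 -0.5662399480729045
[0.00209078 0.01443948 0.70535031]
```

carry_out --targets '[[[0.002,0.0145,0],[0,0,0],0.8],[[0,0,0.2],[0,0,0],0.8],[[0,0,0.2],[0,0,0],0.8],[[0,0,0.2],[0,0,0],0.8],[[0,0,0.1],[0,0,0],0.8],[[0,0,0],[0,0,0],0.8],[[0,0,0],[0,0,0],0.8]]'

```text
clock: 13.3
position: [0.4866, 0.1656, 0.2264]
tool_rot: [3.141, 0.001, 2.57]
force: [0.1, -0.0, 0.4]
grip_width: 0.0682
```

carry_out --targets '[[[0,0,0],[0,0,0],0],[[0,0,0],[0,0,0],0],[[0,0,0],[0,0,0],0],[[0,0,0],[0,0,0],0],[[0,0,0],[0,0,0],0]]' --force 80

```text
clock: 13.92
position: [0.4863, 0.1654, 0.226]
tool_rot: [3.141, 0.001, 2.57]
force: [-3.6, -1.4, 12.9]
grip_width: 0.0287
```

carry_out --targets '[[[0,0,-0.05],[0,0,0],0],[[0,0,-0.1],[0,0,0],0],[[0,0,-0.2],[0,0,0],0],[[0,0,-0.2],[0,0,0],0],[[0,0,-0.2],[0,0,0],0],[[0,0,-0.11],[0,0,0],0],[[0,0,0],[0,0,0],0]]'

```text
clock: 14.8
position: [0.4861, 0.1654, 0.4425]
tool_rot: [3.139, 0.002, 2.57]
force: [-0.2, -0.0, -1.2]
grip_width: 0.029
```

carry_out --targets '[[[-0.1,-0.08,0],[0,0,0],0],[[-0.135,-0.105,0],[0,0,0],0],[[-0.135,-0.105,0],[0,0,0],0],[[-0.135,-0.105,0],[0,0,0],0],[[-0.135,-0.105,0],[0,0,0],0],[[-0.135,-0.105,0],[0,0,0],0],[[-0.135,-0.105,0],[0,0,0],0],[[-0.135,-0.105,0],[0,0,0],0]]'

```text
clock: 15.8
position: [0.5957, -0.1486, 0.4392]
tool_rot: [-3.141, -0.002, 2.571]
force: [0.5, 0.0, -1.9]
grip_width: 0.0291
```

```bash
python3 - <<'E'
from h import *
print(units([.656,-.3172,.441]),bot.observe())
E
```

```text
[-0.56717506 -0.43696491 -0.00802075] {'clock': 15.8, 'qpos': array([ 0.4450393 ,  0.50005175, -0.43676931,  1.57391349,  0.22703542,
        1.12013602,  0.95528299]), 'qd': array([ 0.34362793,  0.28863262,  0.11410265, -0.48645209,  0.04544451,
        0.18972214,  0.51833983]), 'joint_efforts': array([-2.76560135e+00, -9.51486325e+01, -6.28494456e+00, -3.45895815e+01,
       -2.95051932e-02, -5.32062426e-01, -1.67946517e+00]), 'position': array([ 0.59574945, -0.14864847,  0.43915795]), 'tool_rot': array([-3.14086683e+00, -1.70968604e-03,  2.57052854e+00]), 'force': array([ 0.48675693,  0.04126237, -1.90389582]), 'moment': array([ 0.08680481, -0.01531052, -0.04105567]), 'grip_width': 0.029129537995294625}
```

carry_out --targets '[[[-0.135,-0.105,-0.002],[0,0,0],0],[[-0.135,-0.105,-0.002],[0,0,0],0],[[-0.135,-0.105,-0.002],[0,0,0],0],[[-0.1,-0.08,-0.002],[0,0,0],0],[[-0.055,-0.035,0],[0,0,0],0],[[0,0,0],[0,0,0],0],[[0,0,0],[0,0,0],0],[[0,0,0],[0,0,0],0]]'

```text
clock: 16.8
position: [0.6553, -0.3126, 0.4422]
tool_rot: [-3.141, -0.0, 2.571]
force: [-0.1, 0.1, -1.2]
grip_width: 0.0291
```

```bash
python3 - <<'E'
from h import *
import pickle
s=bot.observe();M=T();f=imaging.grab_frame('wrist');g=imaging.grab_frame('scene');C=M@f['mount'];D=g['cam_to_world'];pickle.dump((M,f,g),open('w4.pkl','wb'))
print(units([.656,-.3172,.441]),s['position'],s['tool_rot'],s['force'],s['qpos'].round(2))
a=M@np.array([0,0,.155-.006-.02,1.]);print('blocktop expected',a,proj(f,C,a[:3]))
b=proj(g,D,[.656,-.317,.22]);o=[max(0,int(b[0])-65),int(b[1])-90];print(o,proj(g,D,[.656,-.317,.203]),proj(g,D,[.656,-.317,.165]))
A=cv2.resize(f['pixels'][100:340,220:420,::-1],None,fx=2,fy=2,interpolation=cv2.INTER_CUBIC)
B=cv2.resize(g['pixels'][o[1]:o[1]+160,o[0]:o[0]+130,::-1],None,fx=3,fy=3,interpolation=cv2.INTER_CUBIC)
cv2.imwrite('pics/c3.png',np.hstack([A,B]))
E
```

```text
[-0.01150687 -0.01291397  0.0052003 ] [ 0.65531595 -0.3125746   0.44219173] [-3.14145527e+00 -3.77001574e-04  2.57131391e+00] [-0.11318305  0.09720268 -1.16762949] [ 0.57  0.69 -0.39  1.23  0.25  1.27  1.19]
blocktop expected [ 0.65526544 -0.31256327  0.31319174  1.        ] [317.66798498 382.63891768]
[152, 310] [220.60699899 404.42707194] [226.55404194 413.04133394]
```

View pics/c3.png

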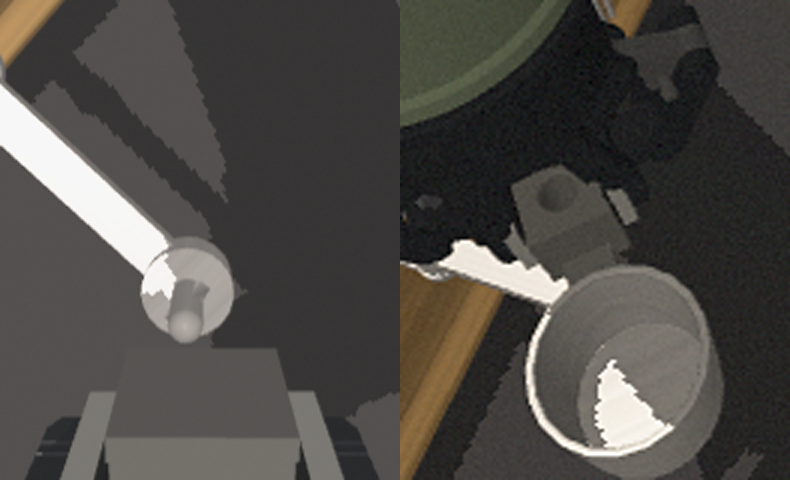

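The wrist view shows the peg dome at (312.5,263). The block's near face runs from its bottom edge at v≈274.5 to its top edge at v≈318.7, centred at u≈321.4. I'll compute both in the tool frame.

```bash
python3 - <<'E'
from h import *
import pickle
M,f,g=pickle.load(open('w4.pkl','rb'));m=f['mount']
for x in(.013,.015,.017):
  for z in (.139,.141,.143): print(x,z,proj(f,m,[x,0,z+.04])[1].round(1),proj(f,m,[x,0,z])[1].round(1))
C=M@m
# fit block face x,z
from scipy.optimize import fsolve
print('x,ztop',fsolve(lambda p:[proj(f,m,[p[0],0,p[1]+.04])[1]-274.5,proj(f,m,[p[0],0,p[1]])[1]-318.7],[.015,.141]))
tip=onz(f,C,312.5,262.5,.201);sh=onz(f,C,220+188/2,100+291/2,.165);print('tip',tip,'sh',sh)
for p in(tip,sh): print('in tool',(np.linalg.inv(M)@np.r_[p,1])[:3])
E
```

```text
0.013 0.139 278.4 325.4
0.013 0.141 276.7 322.3
0.013 0.143 275.0 319.4
0.015 0.139 273.7 319.4
0.015 0.141 272.0 316.4
0.015 0.143 270.4 313.5
0.017 0.139 269.0 313.3
0.017 0.141 267.3 310.4
0.017 0.143 265.7 307.6
x,ztop [0.01312319 0.14321616]
tip [ 0.65404176 -0.31629918  0.201     ] sh [ 0.65448469 -0.31631195  0.165     ]
in tool [-0.00102916 -0.00378992  0.24119188]
in tool [-0.00142246 -0.0035566   0.27719171]
```

carry_out --targets '[[[-0.002,-0.016,0],[0,0,0],0],[[0,0,0.08],[0,0,0],0],[[0,0,0.08],[0,0,0],0],[[0,0,0.04],[0,0,0],0],[[0,0,0],[0,0,0],0],[[0,0,0],[0,0,0],0]]'

```text
clock: 17.65
position: [0.6538, -0.3172, 0.3928]
tool_rot: [-3.142, 0.001, 2.57]
force: [-0.3, -0.1, -1.1]
grip_width: 0.0291
```

```bash
python3 - <<'E'
from h import *
import pickle
s=bot.observe();M=T();f=imaging.grab_frame('wrist');g=imaging.grab_frame('scene');C=M@f['mount'];D=g['cam_to_world'];pickle.dump((M,f,g),open('w5.pkl','wb'))
print(s['position'],s['force'],s['moment'])
A=cv2.resize(f['pixels'][180:330,260:390,::-1],None,fx=3,fy=3,interpolation=cv2.INTER_CUBIC)
B=cv2.resize(g['pixels'][330:480,150:280,::-1],None,fx=3,fy=3,interpolation=cv2.INTER_CUBIC)
cv2.imwrite('pics/c4.png',np.hstack([A,B]))
E
```

```text
[ 0.65379576 -0.31716065  0.39276139] [-0.34365168 -0.14290402 -1.1325462 ] [-0.00995221  0.02755374  0.0149985 ]
```

View pics/c4.png

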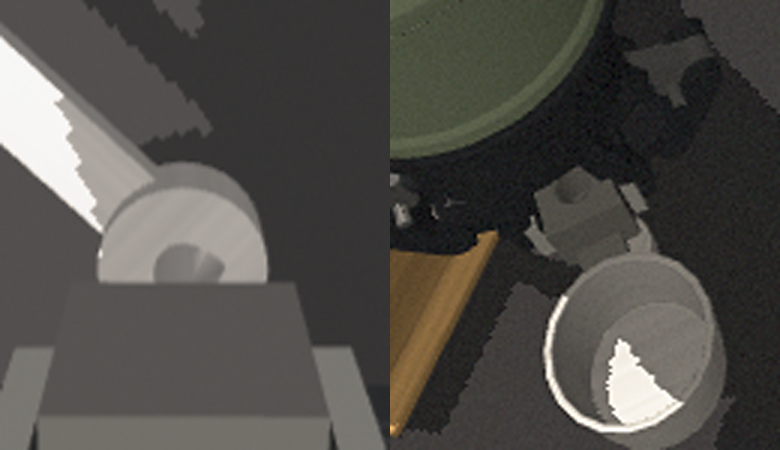

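```bash
python3 - <<'E'
from h import *
import pickle
M,f,g=pickle.load(open('w5.pkl','rb'));m=f['mount']
from scipy.optimize import fsolve
for v in (242,242.7,243.3): print('shoulder x',fsolve(lambda p:proj(f,m,[p[0]+.015,0,.2278])[1]-v,[0]))
print('block',fsolve(lambda p:[proj(f,m,[p[0]+.015,0,p[1]+.04])[1]-274.3,proj(f,m,[p[0]+.015,0,p[1]])[1]-319],[0,.141]), 'x if ztop .141',fsolve(lambda p:proj(f,m,[p[0]+.015,0,.181])[1]-274.3,[0]))
E
```

```text
shoulder x [-0.00039073]
shoulder x [-0.0007667]
shoulder x [-0.00108926]
block [-0.00125999  0.14177463] x if ztop .141 [-0.0009758]
```

Aligned to within about 0.5 mm on both axes. I'll lower gently.

carry_out --targets '[[[0,0,0.012],[0,0,0],0],[[0,0,0.012],[0,0,0],0],[[0,0,0.012],[0,0,0],0],[[0,0,0.012],[0,0,0],0],[[0,0,0.012],[0,0,0],0],[[0,0,0],[0,0,0],0]]'

```text
clock: 18.5
position: [0.6536, -0.3171, 0.3768]
tool_rot: [-3.141, -0.001, 2.57]
force: [-0.0, 0.4, -1.2]
grip_width: 0.0293
```

carry_out --targets '[[[0,0,0.012],[0,0,0],0],[[0,0,0.012],[0,0,0],0],[[0,0,0.012],[0,0,0],0],[[0,0,0],[0,0,0],0]]'

```text
clock: 19.0
position: [0.6535, -0.3171, 0.3677]
tool_rot: [-3.141, -0.001, 2.57]
force: [0.2, 0.6, -2.2]
grip_width: 0.029
```

carry_out --targets '[[[0,0,0.012],[0,0,0],0],[[0,0,0.012],[0,0,0],0],[[0,0,0.01],[0,0,0],0],[[0,0,0],[0,0,0],0]]'

```text
clock: 19.5
position: [0.6536, -0.3171, 0.3595]
tool_rot: [-3.141, -0.0, 2.57]
force: [-0.2, -0.4, -0.4]
grip_width: 0.029
```

carry_out --targets '[[[0,0,0.008],[0,0,0],0],[[0,0,0.008],[0,0,0],0],[[0,0,0],[0,0,0],0]]'

```text
clock: 19.88
position: [0.6536, -0.3171, 0.3554]
tool_rot: [-3.141, -0.0, 2.57]
force: [0.3, 0.3, -1.7]
grip_width: 0.0291
```

carry_out --targets '[[[0,0,0.008],[0,0,0],0],[[0,0,0],[0,0,0],0]]'

```text
clock: 20.12
position: [0.6536, -0.3172, 0.3532]
tool_rot: [-3.141, -0.001, 2.57]
force: [0.9, -0.1, -1.5]
grip_width: 0.0291
```

carry_out --targets '[[[0,0,0.008],[0,0,0],0],[[0,0,0],[0,0,0],0]]'

```text
clock: 20.38
position: [0.6535, -0.3171, 0.3513]
tool_rot: [-3.141, -0.0, 2.57]
force: [0.5, 0.3, -2.2]
grip_width: 0.0289
```

carry_out --targets '[[[0,0,0.006],[0,0,0],0],[[0,0,0],[0,0,0],0]]'

```text
clock: 20.62
position: [0.6535, -0.3172, 0.3497]
tool_rot: [-3.141, -0.001, 2.57]
force: [0.3, 0.3, -4.8]
grip_width: 0.0287
```

carry_out --targets '[[[0,0,0.004],[0,0,0],0],[[0,0,0],[0,0,0],0]]'

```text
clock: 20.88
position: [0.6536, -0.3172, 0.349]
tool_rot: [-3.141, -0.0, 2.57]
force: [1.6, -0.7, -2.4]
grip_width: 0.0291
```

carry_out --targets '[[[0,0,0.004],[0,0,0],0],[[0,0,0],[0,0,0],0]]'

```text
clock: 21.12
position: [0.6536, -0.3171, 0.3482]
tool_rot: [-3.141, -0.0, 2.57]
force: [0.9, -0.7, -1.5]
grip_width: 0.029
```

carry_out --targets '[[[0,0,0.004],[0,0,0],0],[[0,0,0],[0,0,0],0]]'

```text
clock: 21.38
position: [0.6536, -0.3171, 0.3471]
tool_rot: [-3.141, -0.0, 2.57]
force: [0.9, 0.6, -1.4]
grip_width: 0.0288
```

carry_out --targets '[[[0,0,0.003],[0,0,0],0],[[0,0,0],[0,0,0],0]]'

```text
clock: 21.62
position: [0.6536, -0.3171, 0.3463]
tool_rot: [-3.141, -0.0, 2.57]
force: [0.4, -1.0, -3.1]
grip_width: 0.029
```

carry_out --targets '[[[0,0,0.004],[0,0,0],0],[[0,0,0],[0,0,0],0]]'

```text
clock: 21.88
position: [0.6536, -0.3172, 0.3456]
tool_rot: [-3.141, 0.0, 2.57]
force: [-1.5, -0.4, 2.8]
grip_width: 0.029
```

carry_out --targets '[[[0,0,0.004],[0,0,0],0],[[0,0,0],[0,0,0],0]]'

```text
clock: 22.12
position: [0.6536, -0.3172, 0.3451]
tool_rot: [-3.141, 0.001, 2.57]
force: [-2.2, 0.8, 8.4]
grip_width: 0.0289
```

carry_out --targets '[[[0,0,0.004],[0,0,0],0],[[0,0,0],[0,0,0],0],[[0,0,0],[0,0,0],0]]'

```text
clock: 22.5
position: [0.6537, -0.3172, 0.3445]
tool_rot: [-3.141, 0.001, 2.57]
force: [-4.7, 1.3, 12.9]
grip_width: 0.0287
```

carry_out --targets '[[[0,0,0.003],[0,0,0],0],[[0,0,0],[0,0,0],0],[[0,0,0],[0,0,0],0],[[0,0,0],[0,0,0],0]]'

```text
clock: 23.0
position: [0.6537, -0.3172, 0.3441]
tool_rot: [-3.141, 0.001, 2.57]
force: [-5.3, 2.1, 17.4]
grip_width: 0.029
```

```bash
python3 - <<'E'
from h import *
import pickle
s=bot.observe();M=T();f=imaging.grab_frame('wrist');g=imaging.grab_frame('scene');C=M@f['mount'];pickle.dump((M,f,g),open('w6.pkl','wb'))
print(s['position'],s['force'],s['moment'])
A=cv2.resize(f['pixels'][180:330,240:400,::-1],None,fx=2.5,fy=2.5,interpolation=cv2.INTER_CUBIC)
B=cv2.resize(g['pixels'][330:480,150:280,::-1],None,fx=2.5,fy=2.5,interpolation=cv2.INTER_CUBIC)
cv2.imwrite('pics/c5.png',np.hstack([A,B]))
E
```

```text
[ 0.6536514  -0.31720998  0.34413613] [-5.31872714  2.07498979 17.36003929] [ 3.33523227e-01  1.63750561e+00 -6.02541622e-04]
```

View pics/c5.png

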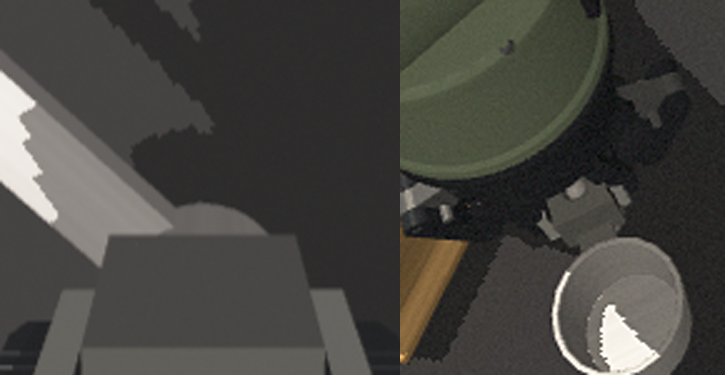

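The wrist view shows the block edge directly over the shoulder rim, and the peg dome fills the bore. TCP z is 0.344, which matches the home height of 0.346. The press held at about 14–19 N. Next I'll unload, open and retreat.

carry_out --targets '[[[0,0,-0.006],[0,0,0],0],[[0,0,-0.005],[0,0,0],0],[[0,0,0],[0,0,0],0]]'

```text
clock: 23.48
position: [0.6536, -0.3172, 0.3455]
tool_rot: [-3.141, 0.0, 2.57]
force: [-1.2, 0.1, 3.3]
grip_width: 0.0287
```

carry_out --targets '[[[0,0,-0.002],[0,0,0],0.6],[[0,0,0],[0,0,0],0.8],[[0,0,0],[0,0,0],0.8],[[0,0,0],[0,0,0],0.8],[[0,0,0],[0,0,0],0.8]]'

```text
clock: 24.1
position: [0.6536, -0.3172, 0.3458]
tool_rot: [-3.141, -0.0, 2.57]
force: [1.2, 0.8, -0.0]
grip_width: 0.0684
```

carry_out --targets '[[[0,0,-0.02],[0,0,0],0.8],[[0,0,-0.08],[0,0,0],0.8],[[0,0,-0.15],[0,0,0],0.8],[[0,0,-0.15],[0,0,0],0.8],[[0,0,0],[0,0,0],0.8],[[0,0,0],[0,0,0],0.8]]'

```text
clock: 24.85
position: [0.6535, -0.317, 0.4464]
tool_rot: [-3.141, 0.0, 2.57]
force: [-0.5, 0.0, -0.6]
grip_width: 0.0685
```

```bash
python3 - <<'E'
from h import *
import pickle
s=bot.observe();M=T();f=imaging.grab_frame('wrist');g=imaging.grab_frame('scene');C=M@f['mount'];D=g['cam_to_world']
print(s['position'],s['force'],s['grip_width']); pickle.dump((M,f,g),open('w7.pkl','wb'))
for z in(.205,.215): print(z,'wrist',proj(f,C,[.6548,-.3171,z]),'scene',proj(g,D,[.6548,-.3171,z]))
A=cv2.resize(f['pixels'][:,:,::-1],(400,300),interpolation=cv2.INTER_AREA)
A=np.vstack([A,cv2.resize(f['pixels'][180:330,220:420,::-1],None,fx=2,fy=2)])
B=cv2.resize(g['pixels'][280:480,80:280,::-1],None,fx=2,fy=2);B=np.vstack([B,np.zeros((200,400,3),np.uint8)])
cv2.imwrite('pics/c6.png',np.hstack([A,B]))
E
```

```text
[ 0.65349123 -0.31704272  0.4464146 ] [-0.50617311  0.01135056 -0.60520498] 0.06853207329817669
0.205 wrist [320.53657853 262.44589141] scene [219.47060902 403.49628696]
0.215 wrist [320.51425451 268.34330777] scene [217.77196425 401.04655178]
```

View pics/c6.png

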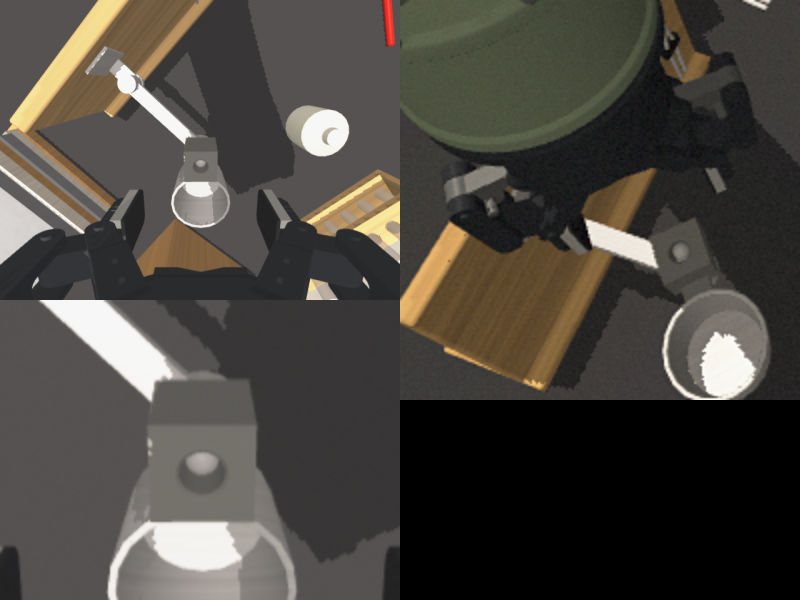

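The peg dome sits just below the top of the bore, so the block is home. The arm still stands square out, and the gripper is clear. Handing in.

```bash
python3 -c "
from workcell import job; print(job.job_done())"
```

```text
the job is handed in; nothing more can be done
None
```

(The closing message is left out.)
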